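# Shut the helmet's lens front and the torch-parts case before grinding

## Robot

A 6-joint arm with a two-finger parallel gripper is mounted at the origin on the work surface. World frame = base frame: x ahead of the robot, y to its left, z up, the work surface at z = 0. Lengths are in m, angles in rad, forces in N, time in s.
With the tool pointing down it reaches from about 0.375 to 0.9 m from the base axis. Payload 3.1 kg.
Tool frame: the origin (TCP) lies at the very end of the fingers, on their centre line; the grasp point (between the pads) lies 19 mm behind it; z points along the fingers, y is the line along which they close (so a half turn about z gives the same grasp; the last joint's range is limited). The gripper opens to 85 mm and grips with 20 to 120 N. Pads are 22 mm wide; open, the fingers measure 114 mm over their backs; the gripper's body (76 mm by 85 mm) begins 54 mm behind the grasp point. The pads swing forward as they close: fully open they stand 13 mm farther back than shut.
Start: joints at [-1.312, 0.527, 1.433, -0, 1.181, -0.178], TCP at [0.265, -0.566, 0.231] pointing down, gripper open.
Joint ranges: [-3.08, 3.08], [-0.75, 2.2], [0.22, 2.44], [-1.43, 4.57], [0, 2.65], [-2.85, 2.85]. Speed limits (rad/s): [2.79, 2.79, 3.14, 3.14, 3.14, 3.14].

## Interface

Orientations are given as a unit quaternion [x, y, z, w].
In Python, from station import manip gives the robot as it stands.
- The arm moves only by the shell command python3 -m handwheel 'ROWS' [FORCE]. ROWS is JSON, a list of rows, each a list of 7 numbers: the shift along the world's x, y, z in mm, then the turn, a rotation vector about the world's x, y, z in degrees, then the opening, from 0 (shut) to 1 (fully open). A call has exactly 10 rows; each row shifts and turns the commanded pose from where the row before left it; what a row does not reach is not made up. A row lasts 1/8 s, in which the tool goes at most 62.5 mm and 10.7 degrees, less where a joint would pass 70% of its speed; a pose out of reach is approached as far as the arm can. A call is refused whole if a number of a shift passes 62.5 or a number of a turn 10.7, either way. A call with a gripper value outside its range is refused whole. The fingers move at their own pace and stop on an object; FORCE is the grip in N (left out, the last holds). Time passes only in rows, so rows that do not move let the fingers close, or fill a call up. It gives the time, the measured TCP pose, the force, the opening and the grip force at its end, in the units of the state.
- manip.sense(): the state, without advancing time (a new reading comes with each control period).
- manip.snapshot(name): name is "scene" or "side" or "wrist"; returns the picture (420x560x3 uint8, red, green, blue); there is no depth.
- manip.get_calibration(name): a dict with "K" (3x3 intrinsics, pixels), "rvec" (rotation vector, rad) and "tvec" (3), from world to camera coordinates, as OpenCV has them. Camera axes: x right, y down, z forward; pixel columns grow to the right and rows downward; lengths in m; the calibration is good to about 2 mm. A picture is of the moment at which its call begins: read the wrist's pose just before it. get_calibration takes no time and is no camera call; for the wrist camera it gives the pose at the moment of the call.
- manip.sign_off(): hands the job in; it is judged then, once.
The state is a dict: "t": time; "q": joint angles; "qd": joint speeds; "tau": joint torques, N m; "tcp_pos": TCP position; "tool_rot": TCP orientation; "force": force on the tool from outside, world axes, zero at the start; "ft_torque": the same for the moment, N m; "finger_gap": opening from 0.0 (shut) to 1.0 (fully open); "gripper_force": force on a finger pad.
Only numpy, scipy, OpenCV 4.12 (cv2) and the standard library are available. Lean on these libraries where they do the work, as an engineer would, in place of code of your own. Each camera call takes 0.05 s, during which the arm holds its last target. There are 200 camera calls.

## Task

Grinding is about to start at this bench, so shut what the grit would spoil: with the fingertips, push the raised lens front of the welding helmet right down onto its window, and push the open lid of the torch-parts case fully shut. Only push: do not pinch or lift anything, leave the helmet and the case standing where they are, and leave the other things on the bench alone.

Things in the scene. Friction and masses are not known exactly. Their poses are not given: they have to be found in the camera images.
- helmet: Grey welding helmet, loose, about 0.7 kg, lying face up on its rear rim: 310 (x) by 226 (y, narrower at the chin) by 192 mm tall. Origin: centre of its underside, on the bench. x points from forehead to chin, z up. Its flat face, with the window in a black bezel, slopes 0.14 rad down towards the chin. Behind the raised lens front the shell falls away to the forehead: free room there.
- lens_front_hinge (a point): Middle of the lens front's hinge line, on the helmet, 196 mm above the bench and 64 mm to the -x side of the helmet's origin; the hinge line runs along the helmet's y. Its axes are the helmet's. The hinge is stiff, without a spring (about 0.11 N m: 1 to 2 N at 90 mm): the flap stays wherever it is left and must be pushed all the way down.
- lens_front (a joint): Angle of the helmet's lens front, a black flap with a dark pane. 0 = shut, flat on the sloping face and pointing to the chin (helmet +x, 0.14 rad below level); grows as it rises; upright at 1.71, beyond that leaning towards the forehead (limit 1.95). 136 mm wide along the hinge. Outer face (upper when shut) 8 mm above the plane through the hinge line, inner face 4 mm below it.
- lens_front_edge (a point): Middle of the free edge of the lens front, 128 mm from the hinge line, 4 mm below the outer face; moves with the flap. A 44 mm wide thumb tab goes on 9 mm further. x points from the hinge to the free edge, z out of the outer face.
- case: Grey steel case with compartments of ceramic torch cups, collets and tungsten rods, loose, about 1.1 kg: 130 (x) by 210 (y) by 44 mm tall without its lid. Origin: centre of its underside, on the bench. The hinge is along its +x side, two small latches and a wire carrying handle on its -x side.
- case_lid_hinge (a point): Middle of the case lid's hinge line, on the case, 44 mm above the bench and 65 mm to the +x side of the case's origin; the hinge line runs along the case's y. Its axes are the case's. The hinge is stiff, without a spring (about 0.125 N m: 1 to 2 N at 90 mm): the lid stays wherever it is left and must be pushed all the way down.
- case_lid (a joint): Angle of the case's flat lid. 0 = shut, level, pointing to the case's -x; grows as it rises; upright at 1.57, beyond that leaning back over the hinge to the case's +x side (limit 2.0). 212 mm wide along the hinge. Outer face (upper when shut) 11 mm above the plane through the hinge line (low ribs to 12.5 mm), inner face 3 mm below it.
- case_lid_edge (a point): Middle of the free edge of the case lid, 132 mm from the hinge line, 5 mm below the outer face; moves with the lid. Its x axis points from the free edge to the hinge, its z out of the outer face.
- v_block: Bystander: steel V-block, 70 x 58 x 52 mm, loose, beyond the work. Origin: centre of its underside.
- pliers: Bystander: long-nosed pliers, 198 mm long, 18 mm tall, lying at one outer side of the work. Origin: on the bench below the pliers' joint, jaws to +x.
- marker: Bystander: red paint marker, 132 mm long, 15 mm thick, lying in the middle between helmet and case. Origin: centre of its underside.
- buckle: Bystander: curved steel buckle blank, 75 x 50 x 15 mm, lying at the other outer side. Origin: centre of its underside.

How it is judged:
By the outcome, as a careful person would: the job done as asked, in the order asked, and still so for the second after the job is handed in, with the robot touching nothing.
It also fails if it takes over 64 s, if anything falls off the work surface, if the arm or the gripper's body presses on something with over 40 N, if the wrist force passes 120 N, or if a joint passes its speed limit or range.

## Working session

There is one attempt and no reset: what is moved stays moved. The work goes in short steps, Python scripts to look and compute and a shell command to move; the robot and the scene stay as the last step left them, time stands still between calls to the robot, and variables do not carry over. Pictures are saved under pics/ and viewed, at most 10 in all, crops included, and the job is handed in when it is done.

```bash
mkdir -p pics; python3 - <<'E'
from station import manip
import cv2
for n in("scene","side"):
    im=manip.snapshot(n); cv2.imwrite(f"pics/{n}0.png",cv2.resize(im[:,:,::-1],(800,600),interpolation=cv2.INTER_CUBIC))
    c=manip.get_calibration(n);print(n,c)
s=manip.sense();print(s["t"],s["tcp_pos"],s["tool_rot"],s["finger_gap"])
E
```

```text
scene {'K': array([[462.37354896,   0.        , 276.24472967],
       [  0.        , 462.37354896, 207.58563817],
       [  0.        ,   0.        ,   1.        ]]), 'rvec': array([ 2.26675192,  0.83531143, -0.30618471]), 'tvec': array([-0.4376237 , -0.19036458,  1.76253345])}
side {'K': array([[386.43485856,   0.        , 282.59410362],
       [  0.        , 386.43485856, 206.15127886],
       [  0.        ,   0.        ,   1.        ]]), 'rvec': array([ 0.85450947, -2.64110372,  0.97353872]), 'tvec': array([0.47597537, 0.36818627, 1.10779705])}
0.1 [ 0.26484378 -0.56541086  0.23044728] [ 9.76135019e-01  2.17162343e-01 -2.77728105e-05 -9.69511657e-04] 0.9995243263862541
```

View pics/scene0.png

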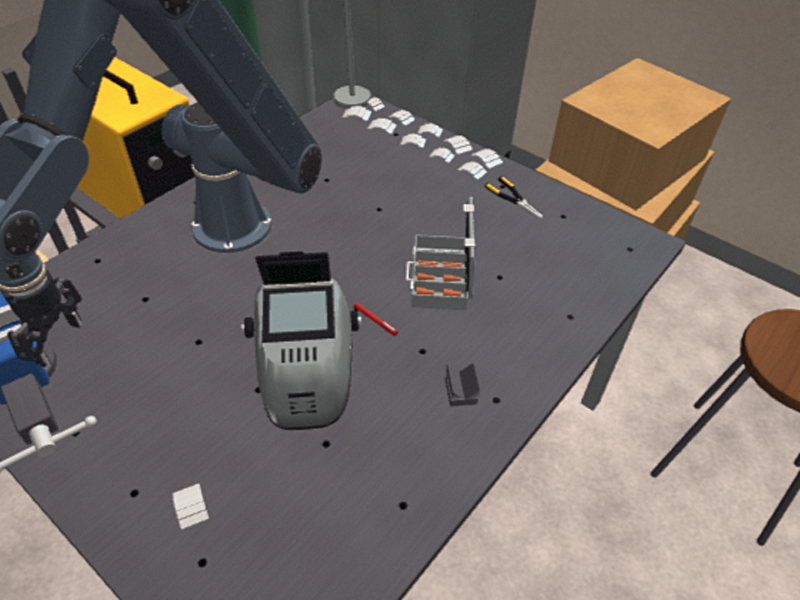

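View pics/side0.png

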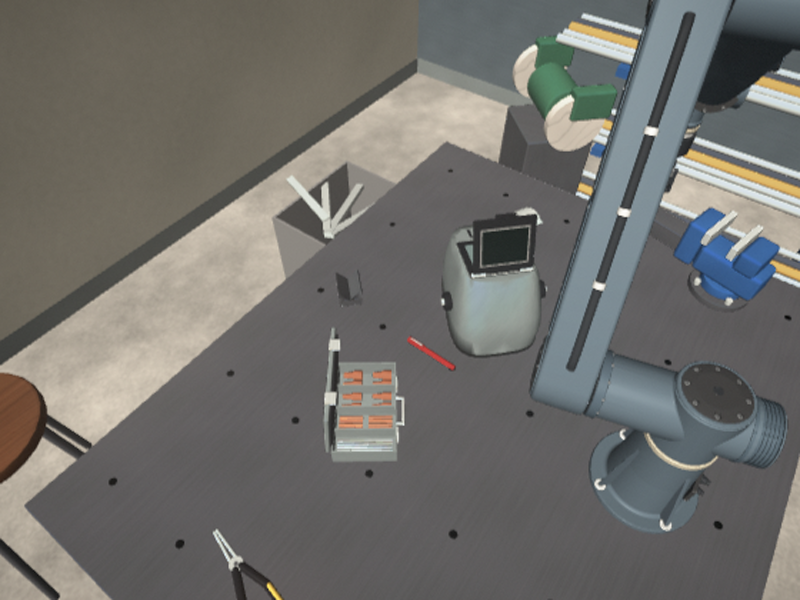

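```bash
python3 - <<'E'
from station import manip
import cv2,numpy as np
a=manip.snapshot("scene")[:,:,::-1];b=manip.snapshot("side")[:,:,::-1]
def t(im,x,y,w,h,s):return cv2.resize(im[y:y+h,x:x+w],None,fx=s,fy=s,interpolation=cv2.INTER_CUBIC)
cv2.imwrite("pics/helm.png",np.hstack([t(a,165,165,100,150,4),t(b,300,135,100,150,4)]))
cv2.imwrite("pics/case.png",np.hstack([t(a,270,130,80,120,5),t(b,215,220,80,120,5)]))
E
```

```text
(no output)
```

View pics/helm.png

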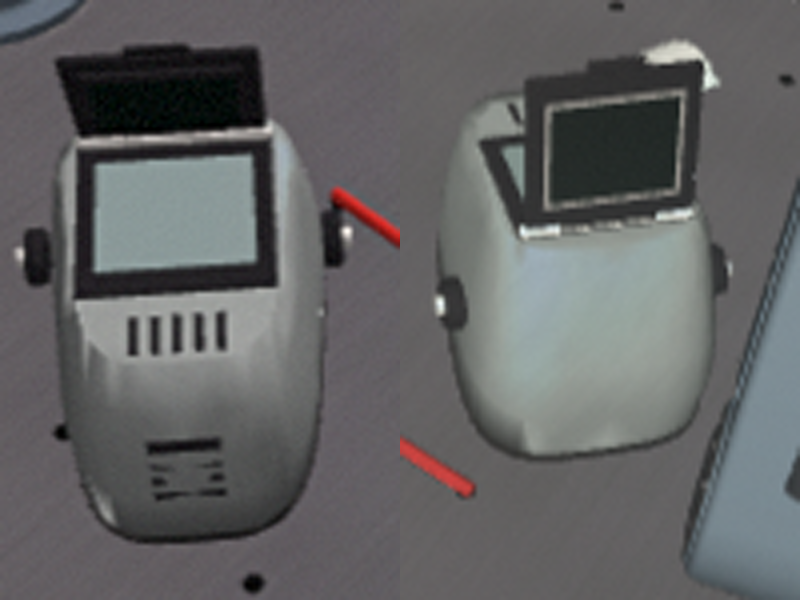

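View pics/case.png

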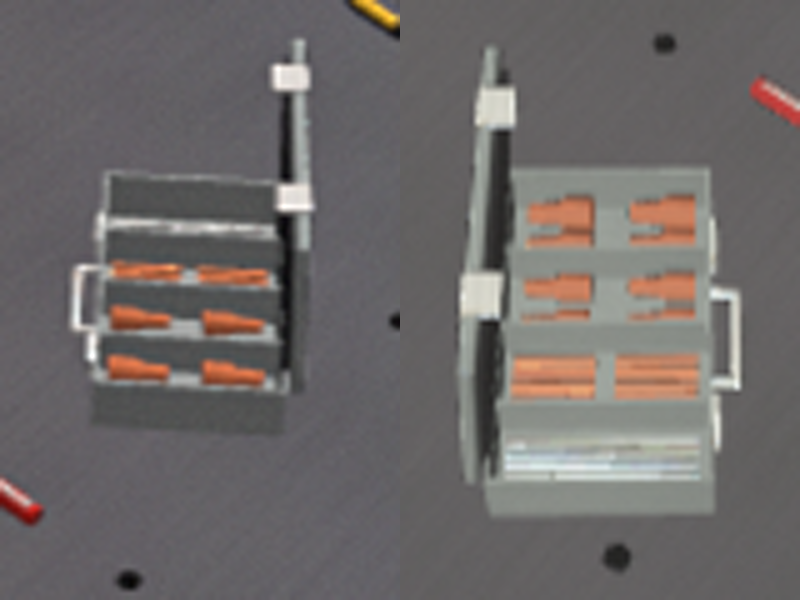

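```bash
cat >h.py <<'E'
import cv2,numpy as np
from station import manip
def P(n):
    c=manip.get_calibration(n);R=cv2.Rodrigues(c["rvec"])[0]
    return c["K"]@np.c_[R,np.ravel(c["tvec"])]
def tri(a,b):
    X=cv2.triangulatePoints(P("scene"),P("side"),np.float64(a).reshape(2,1),np.float64(b).reshape(2,1)).ravel()
    X=X[:3]/X[3]
    r=[]
    for n,p in(("scene",a),("side",b)):
        y=P(n)@np.r_[X,1];r.append(np.linalg.norm(y[:2]/y[2]-p))
    return X*1000,max(r)
E
python3 - <<'E'
from h import *
for k,a,b in [("hingeL",(184.5,199.2),(373.2,188.2)),("hingeR",(233,196.2),(330.5,193)),
("flapL",(179.2,180),(375.5,150.5)),("flapR",(230,176.7),(331.5,155)),
("lid_near",(330,179),(233,229.6)),("lid_far",(329.6,138),(228,293)),
("rim_handle_near",(289,206),(277,254)),("rim_handle_far",(291,165),(278,317)),("rim_hinge_near",(327.4,208),(238,254))]:
    X,r=tri(a,b);print(k,X.round(),round(r,1))
E
```

```text
hingeL [ 387. -202.  194.] 0.6
hingeR [ 485. -103.  196.] 1.2
flapL [ 419. -230.  313.] 0.8
flapR [ 514. -134.  314.] 0.9
lid_near [647. 167. 173.] 0.2
lid_far [526. 331. 173.] 0.9
rim_handle_near [547.  92.  40.] 1.1
rim_handle_far [421. 259.  36.] 1.2
rim_hinge_near [649. 166.  41.] 1.9
```

```bash
python3 -m handwheel '[[0,0,44,0,0,0,0],[0,0,44,0,0,0,0],[0,0,44,0,0,0,0],[14,46,0,0,0,3,0],[14,46,0,0,0,3,0],[14,46,0,0,0,3,0],[14,46,0,0,0,3,0],[14,46,0,0,0,3,0],[14,46,0,0,0,3,0],[14,46,0,0,0,2,0]]' 20
```

```text
t: 1.45
tcp_pos: [0.3631, -0.2424, 0.3633]
tool_rot: [0.923, 0.384, 0.0, -0.0]
force: [1.1, 0.3, 0.1]
finger_gap: -0.001
gripper_force: 0.0
```

```bash
python3 -m handwheel '[[14,41,0,0,0,0,0],[14,41,0,0,0,0,0],[13,41,0,0,0,0,0],[0,0,-24,0,0,0,0],[0,0,-24,0,0,0,0],[0,0,-24,0,0,0,0],[9,-9,0,0,0,0,0],[9,-9,0,0,0,0,0],[0,0,0,0,0,0,0],[0,0,0,0,0,0,0]]'; python3 - <<'E'
from h import *
a=manip.snapshot("scene")[:,:,::-1];b=manip.snapshot("side")[:,:,::-1]
def t(im,x,y,w,h,s):return cv2.resize(im[y:y+h,x:x+w],None,fx=s,fy=s,interpolation=cv2.INTER_CUBIC)
cv2.imwrite("pics/h2.png",np.hstack([t(a,165,125,100,150,4),t(b,300,105,100,150,4)]))
E
```

```text
t: 2.7
tcp_pos: [0.4222, -0.1393, 0.2918]
tool_rot: [0.924, 0.383, 0.0, 0.0]
force: [-0.2, 0.1, 0.1]
finger_gap: 0.001
gripper_force: 0.0
```

View pics/h2.png

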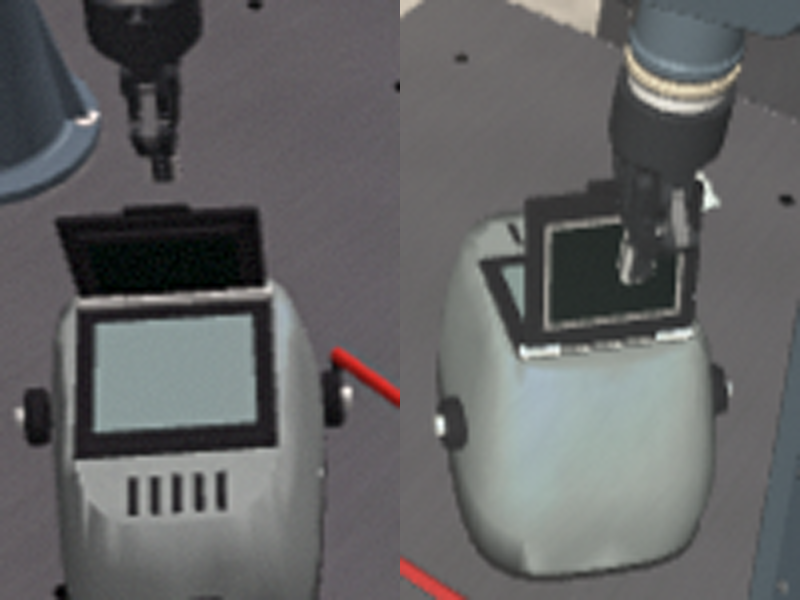

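```bash
python3 -m handwheel '[[11,-11,0,0,0,0,0],[11,-11,0,0,0,0,0],[6,-6,-2,0,0,0,0],[6,-6,-4,0,0,0,0],[8,-8,-7,0,0,0,0],[7,-7,-8,0,0,0,0],[6,-6,-9,0,0,0,0],[6,-6,-10,0,0,0,0],[5,-5,-11,0,0,0,0],[4,-4,-12,0,0,0,0]]'
```

```text
t: 4.05
tcp_pos: [0.4924, -0.2094, 0.2275]
tool_rot: [0.924, 0.383, 0.0, 0.0]
force: [0.5, -0.4, 1.5]
finger_gap: 0.0
gripper_force: 0.4
```

```bash
python3 -m handwheel '[[3,-3,-8,0,0,0,0],[3,-3,-8,0,0,0,0],[2,-2,-8,0,0,0,0],[2,-2,-6,0,0,0,0],[0,0,-4,0,0,0,0],[0,0,-2,0,0,0,0],[0,0,-1,0,0,0,0],[0,0,-1,0,0,0,0],[0,0,0,0,0,0,0],[0,0,0,0,0,0,0]]'
```

```text
t: 5.3
tcp_pos: [0.5022, -0.2192, 0.1922]
tool_rot: [0.924, 0.384, 0.0, 0.001]
force: [-3.0, 1.2, 9.6]
finger_gap: 0.001
gripper_force: 4.6
```

```bash
python3 -m handwheel '[[0,0,20,0,0,0,0],[0,0,50,0,0,0,0],[14,55,0,0,0,0,0],[14,55,0,0,0,0,0],[14,55,0,0,0,0,0],[14,55,0,0,0,0,0],[14,55,0,0,0,0,0],[14,55,0,0,0,0,0],[14,55,0,0,0,0,0],[14,55,0,0,0,0,0]]'
python3 - <<'E'
from h import *
a=manip.snapshot("scene")[:,:,::-1];b=manip.snapshot("side")[:,:,::-1]
def t(im,x,y,w,h,s):return cv2.resize(im[y:y+h,x:x+w],None,fx=s,fy=s,interpolation=cv2.INTER_CUBIC)
cv2.imwrite("pics/h3.png",np.hstack([t(a,165,145,200,150,2),t(b,200,135,200,150,2)]))
E
```

```text
t: 6.55
tcp_pos: [0.6142, 0.2229, 0.2604]
tool_rot: [0.924, 0.383, 0.0, 0.0]
force: [1.3, -0.3, -0.1]
finger_gap: 0.002
gripper_force: 0.0
```

View pics/h3.png

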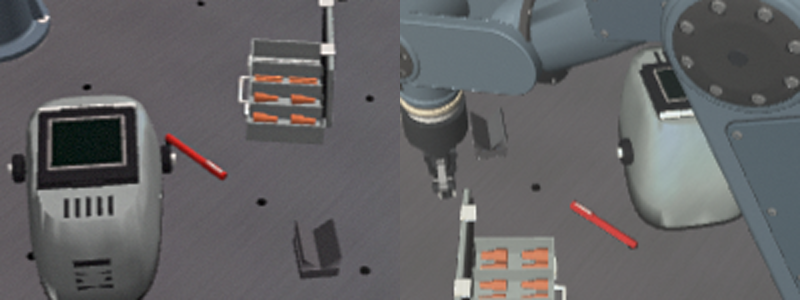

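```bash
python3 -m handwheel '[[7,29,0,0,0,0,0],[7,29,0,0,0,0,0],[0,0,-29,0,0,0,0],[0,0,-29,0,0,0,0],[0,0,-29,0,0,0,0],[0,0,-29,0,0,0,0],[-8,-6,0,0,0,0,0],[-8,-6,0,0,0,0,0],[-8,-6,0,0,0,0,0],[-8,-6,0,0,0,0,0]]'
```

```text
t: 7.9
tcp_pos: [0.5965, 0.2548, 0.146]
tool_rot: [0.924, 0.383, 0.002, 0.0]
force: [0.8, 1.3, 1.4]
finger_gap: -0.001
gripper_force: 0.7
```

```bash
python3 -m handwheel '[[-9,-6.5,-2,0,0,0,0],[-10.5,-7.5,-4,0,0,0,0],[-10.5,-7.5,-4,0,0,0,0],[-9.5,-7,-6,0,0,0,0],[-8,-6,-7,0,0,0,0],[-8,-6,-9,0,0,0,0],[-7,-5.5,-10,0,0,0,0],[-5.5,-4,-11,0,0,0,0],[-4,-3,-11,0,0,0,0],[-3,-2.5,-12,0,0,0,0]]'
```

```text
t: 9.15
tcp_pos: [0.5206, 0.1993, 0.0674]
tool_rot: [0.924, 0.383, -0.0, -0.0]
force: [-0.6, 0.2, -0.0]
finger_gap: 0.002
gripper_force: 0.3
```

```bash
python3 -m handwheel '[[-2,-1,-4,0,0,0,0],[0,0,-4,0,0,0,0],[0,0,-2,0,0,0,0],[0,0,-1,0,0,0,0],[0,0,-1,0,0,0,0],[0,0,-1,0,0,0,0],[0,0,-1,0,0,0,0],[0,0,0,0,0,0,0],[0,0,0,0,0,0,0],[0,0,0,0,0,0,0]]'; python3 - <<'E'
from h import *
a=manip.snapshot("scene")[:,:,::-1];b=manip.snapshot("side")[:,:,::-1]
def t(im,x,y,w,h,s):return cv2.resize(im[y:y+h,x:x+w],None,fx=s,fy=s,interpolation=cv2.INTER_CUBIC)
cv2.imwrite("pics/c1.png",np.hstack([t(a,260,110,100,150,4),t(b,210,190,100,150,4)]))
E
```

```text
t: 10.4
tcp_pos: [0.5191, 0.1985, 0.055]
tool_rot: [0.924, 0.383, 0.0, 0.0]
force: [-0.6, -0.8, 4.9]
finger_gap: -0.003
gripper_force: 2.6
```

View pics/c1.png

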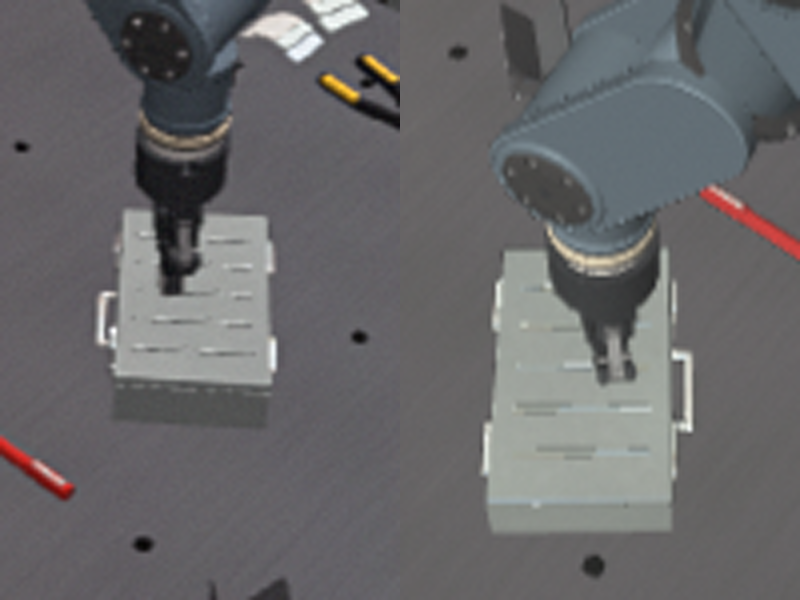

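```bash
python3 -m handwheel '[[0,0,-1,0,0,0,0],[0,0,-1,0,0,0,0],[0,0,-1,0,0,0,0],[0,0,0,0,0,0,0],[0,0,0,0,0,0,0],[0,0,0,0,0,0,0],[0,0,0,0,0,0,0],[0,0,0,0,0,0,0],[0,0,0,0,0,0,0],[0,0,0,0,0,0,0]]'; python3 -m handwheel '[[0,0,10,0,0,0,0],[0,0,30,0,0,0,0],[0,0,40,0,0,0,0],[0,0,50,0,0,0,0],[0,0,50,0,0,0,0],[0,0,20,0,0,0,0],[-30,50,0,0,0,0,0],[-30,50,0,0,0,0,0],[-30,50,0,0,0,0,0],[0,0,0,0,0,0,0]]'; python3 - <<'E'
from h import *
a=manip.snapshot("scene")[:,:,::-1];b=manip.snapshot("side")[:,:,::-1]
def t(im,x,y,w,h,s):return cv2.resize(im[y:y+h,x:x+w],None,fx=s,fy=s,interpolation=cv2.INTER_CUBIC)
cv2.imwrite("pics/f1.png",np.hstack([t(a,165,130,200,250,2),t(b,200,135,200,250,2)]))
E
```

```text
t: 11.75
tcp_pos: [0.5192, 0.1985, 0.0548]
tool_rot: [0.924, 0.384, 0.001, 0.0]
force: [-5.3, -2.2, 24.8]
finger_gap: -0.002
gripper_force: 12.2
t: 13.0
tcp_pos: [0.4263, 0.3514, 0.2512]
tool_rot: [0.922, 0.386, -0.0, -0.0]
force: [0.4, -0.0, 0.4]
finger_gap: 0.002
gripper_force: 0.0
```

View pics/f1.png

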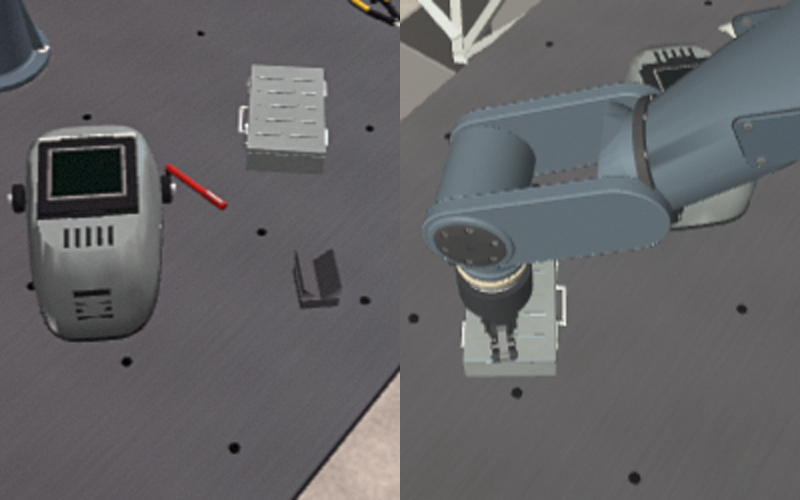

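```bash
python3 -c "
from station import manip
print(manip.sign_off())"
```

```text
the job is handed in; nothing more can be done
None
```

I pushed the helmet's lens front down onto its window first, then the case lid shut. Both ended against a firm stop (about 10 N and 25 N), the helmet and case look unmoved in the last pictures, and I handed the job in at about 13 s with the robot touching nothing.

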